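Show the inhaler's dose counter to the nurse on the tablet

TASK

The nurse on the video call wants to read the dose counter on the back of the L-shaped spray inhaler: take that inhaler out of the bedside tray and hold it up to the tablet's camera, about 15 cm straight out from the lens along the camera's line of sight, counter towards the lens and centred on it. Tip it to match the tablet, so that the counter faces the leaning tablet squarely and the inhaler is upright in its picture, with no finger on the counter and without pushing the canister down into the sleeve (that fires a dose). Finish while still holding it there, motionless, with the tablet and everything else left where it was.

Things in the scene. Friction and masses are not known exactly. Their poses are not given: they have to be found in the camera images.
- inhaler: L-shaped spray inhaler standing in one tray compartment (varies), 45 g. White sleeve 30 mm deep (x) by 28 wide (y), 62 high; metal canister sticks out of it to 82. Grey-capped mouthpiece (30 wide, 25 high) at the foot points to -x, reaching 50 mm from the origin. Flat sides (+y, -y) free to grip 26 to 62 mm up. Origin: centre of the sleeve's underside; z up, +x out of its back (counter side).
- dose_counter: Dose counter on the back of the inhaler's sleeve: grey frame 18 mm wide, 14 mm high, small pale window. Origin: centre of its outer face, 17 mm behind (+x of) the inhaler's axis and 40 mm above its underside. Axes parallel to the inhaler's; +x points straight out of the window.
- canister (a joint): The inhaler's metal canister: how far it is pushed down into the sleeve, 0 (up, sprung) to 0.003 m (fired); a spring holds it up with 12 N and it bottoms at 21 N.
- lens (a point): Tablet's front camera, a small lens 7.5 mm below the middle of its upper long edge, about 160 mm above the table. Tablet 210 x 140 x 8 mm, landscape, leaning back 14 to 26 degrees on a fixed stand with a stiff hinge. Axes: camera looks along -x (square out of the screen, so slightly upward), y along the width, z up the screen. An inhaler shown correctly has its axes parallel to these, same ways.
- stand: Aluminium folding stand that carries the tablet, fixed to the table: foot plate 130 mm (x) by 120 mm (y), 7 mm high, a post behind the tablet, and a stiff hinge along y, 85 mm up, behind the middle of the tablet. The tablet stands over the foot and faces its -x. Origin: on the table, 10 mm in front of (-x of) the foot's centre.
- tray: Low wooden bedside tray, fixed, 136 mm (x) by 342 mm (y), walls 28 mm high and 6 mm thick, floor about 6 mm thick; two dividers make three compartments side by side along its y, centres about 110 mm apart. Origin: centre of its underside.
- pill_bottle: Amber pill bottle with a white cap, 44 mm across, 71 mm high, standing in another compartment of the tray. Origin: centre of its underside.
- disc_inhaler: Round flat dry-powder inhaler, 76 mm across, 29 mm high, lying in another compartment of the tray. Origin: centre of its underside.
- remote: Black remote control, 155 x 42 mm, 16 mm high, lying on the table. Origin: centre of its underside; its length is along x.
- tumbler: Empty glass tumbler, 72 mm across, 105 mm high. Origin: centre of its underside.
- spectacles_case: Dark spectacles case, 62 x 160 mm (length along y), 41 mm high. Origin: centre of its underside.
- book_low: Paperback lying flat, 118 x 185 mm (y), 30 mm thick, under another. Origin: centre of its underside.
- book_high: Paperback lying on the other, 110 x 178 mm (y), 24 mm thick. Origin: centre of its underside.
- thermometer: White stick thermometer lying on the table, about 130 mm long (x), 20 mm wide, 11 mm high. Origin: under its middle.
Mind the look-alikes: they are no part of the job. What is shaped like the inhaler but green is not meant.

How it is judged:
On the way:
1. the inhaler is held by the fingers alone, lifted clear out of the tray (its underside more than 8 cm above the table) (contact force between the fingers and inhaler above 1 N and contact force between inhaler and tray below 0.1 N and height (world z) of inhaler above 0.08 m), for 0.2 s.
At the end, for the whole second after the job is handed in: Fingers alone hold the inhaler, still (under 2 cm/s), none on the counter. Counter 11 to 19 cm from the lens along the camera axis, within 2.5 cm of it sideways and vertically, facing the lens; inhaler right way up, its long and front-back axes within 10 degrees (0.18 rad) of the tablet's (all of step 1 and contact force between inhaler and stand below 0.1 N and contact force between the fingers and dose_counter below 0.1 N and x of dose_counter in the frame of lens between -0.19 and -0.11 m and y of dose_counter in the frame of lens between -0.025 and 0.025 m and z of dose_counter in the frame of lens between -0.025 and 0.025 m and angle between the x axis of inhaler and the x axis of lens, either way round below 0.18 rad and angle between the z axis of inhaler and the z axis of lens, either way round below 0.18 rad and x of lens in the frame of inhaler above 0.05 m and angle between inhaler's own z axis and vertical below 1 rad and linear speed of inhaler below 0.02 m/s and angular speed of inhaler below 0.15 rad/s); the arm keeps its last pose, push and grip.
It fails at once if the canister is pushed down (a dose is fired) (value of joint canister above 0.002 m).
It fails at once if the tablet is pushed out of its place or tilt (more than 1 cm) (distance of lens from where it was at the start of the episode above 0.01 m).
It fails at once if something else in the tray or on the table is disturbed (moved more than 3 cm) (distance of any of pill_bottle, disc_inhaler, remote, tumbler, spectacles_case, book_low, book_high, thermometer from where it was at the start of the episode above 0.03 m).
It also fails if it takes over 32 s, if anything falls off the work surface, if the arm or the gripper's body presses on something with over 40 N, if the wrist force passes 120 N, or if a joint passes its speed limit or range.

ROBOT

A 6-joint arm with a two-finger parallel gripper is mounted at the origin on the work surface. World frame = base frame: x ahead of the robot, y to its left, z up, the work surface at z = 0. Lengths are in m, angles in rad, forces in N, time in s.
With the tool pointing down it reaches from about 0.3 to 0.875 m from the base axis. Payload 6.4 kg.
Tool frame: the origin (TCP) lies at the very end of the fingers, on their centre line; the grasp point (between the pads) lies 19 mm behind it; z points along the fingers, y is the line along which they close (so a half turn about z gives the same grasp; the last joint's range is limited). The gripper opens to 88 mm and grips with 3 to 60 N. Pads are 18 mm wide; open, the fingers measure 123 mm over their backs; the gripper's body (75 mm by 187 mm) begins 45 mm behind the grasp point.
Start: joints at [-1.399, 0.181, 1.607, -0, 1.354, -0.206], TCP at [0.212, -0.534, 0.239] pointing down, gripper open.
Joint ranges: [-2.99, 2.99], [-0.89, 2.07], [0.3, 2.58], [-1.14, 4.28], [0, 2.63], [-3.12, 3.12]. Speed limits (rad/s): [2.57, 2.57, 3.01, 3.14, 3.14, 3.14].

INTERFACE

Orientations are given as a rotation vector (axis times angle).
In Python, from station import get_state, snapshot, camera_params, hand_in, outline_of, mark_of gives the robot as it stands. The module is installed in compiled form; this text tells all that it offers.
- The arm moves only by the shell command python3 -m inch 'ROWS' [FORCE]. ROWS is a JSON object of lists of equal length, an entry for each row: "delta_rot": the turn, a rotation vector about the tool's x, y, z in rad, a list of three; "linear": the shift along the tool's x, y, z in mm, a list of three; "jaw": the closure, from 0 (fully open) to 1 (shut). In form: {"delta_rot": [[rx, ry, rz], ...], "linear": [[tx, ty, tz], ...], "jaw": [jaw, ...]}. A call has 1 to 5 rows; each row shifts and turns the commanded pose from where the row before left it, along the tool's axes as they then stand; what a row does not reach is not made up. A row lasts 1/8 s, in which the tool goes at most 62.5 mm and 10.7 degrees, less where a joint would pass 70% of its speed; a pose out of reach is approached as far as the arm can. A call is refused whole if a number of a shift passes 62.5 or a number of a turn 0.188, either way. A call with a gripper value outside its range is refused whole. The fingers move at their own pace and stop on an object; FORCE is the grip in N (left out, the last holds). Time passes only in rows, so rows that do not move let the fingers close. It gives the time, the measured TCP pose, the force, the opening and the grip force at its end, in the units of the state.
- get_state(): the state, without advancing time (a new reading comes with each control period).
- snapshot(name): name is "side" or "top"; returns (picture, depth): 400x640x3 uint8, red, green, blue; 400x640 float32, m along the optical axis (not along the pixel's ray), 0 where there is no reading.
- camera_params(name): a dict with "K" (3x3 intrinsics, pixels), "R" (3x3) and "t" (3): a world point X has camera coordinates R X + t. Camera axes: x right, y down, z forward; pixel columns grow to the right and rows downward; lengths in m; the calibration is good to about 2 mm. A picture is of the moment at which its call begins. camera_params takes no time and is no camera call.
- hand_in(): hands the job in; it is judged then, once.
Trained networks look in the newest picture that a camera, given by its name, has taken for a name from the list of things; names that differ only in an ending like _2 or _b are one class to them, and where a whole thing is asked for, a point or a joint stands for the part that bears it (a point fixed in the world has none). Each returns a list of dicts, best first, with "p" (0 to 1); they miss things now and then, are a little off and sometimes report something else, mostly with a low value. They report only what shows in the picture. A call takes as long as a camera call. They do not tell look-alikes from the thing itself.
- outline_of(camera, query): "mask" (400x640 bool, what is visible of it) and "bbox" ([left, top, right, bottom] in pixels, round what is visible of it).
- mark_of(camera, query): "uv" ([column, row] in pixels: a listed point, or the origin of a listed thing).
The state is a dict: "clock": time; "joint_positions": joint angles; "dq": joint speeds; "joint_efforts": joint torques, N m; "tcp_pos": TCP position; "tool_rot": TCP orientation; "ft_force": force on the tool from outside, world axes, zero at the start; "moment": the same for the moment, N m; "gripper_width": opening from 0.0 (shut) to 1.0 (fully open); "grasp_force": force on a finger pad.
Only numpy, scipy, OpenCV 4.12 (cv2) and the standard library are available. Lean on these libraries where they do the work, as an engineer would, in place of code of your own. Each camera call takes 0.05 s, during which the arm holds its last target. There are 200 camera calls.

## Working session

There is one attempt and no reset: what is moved stays moved. The work goes in short steps, Python scripts to look and compute and a shell command to move; the robot and the scene stay as the last step left them, time stands still between calls to the robot, and variables do not carry over. Pictures are saved under pics/ and viewed, at most 10 in all, crops included, and the job is handed in when it is done.

```bash
mkdir -p pics; cat > h.py <<'E'
import numpy as np, cv2
from scipy.spatial.transform import Rotation as Rn
from station import *
def world(name, uv, z):
    c=camera_params(name); K,R,t=[np.array(c[k]) for k in "KRt"]
    p=np.linalg.inv(K)@np.array([uv[0],uv[1],1.])*z
    return R.T@(p-t)
def cloud(name, depth, mask):
    c=camera_params(name); K,R,t=[np.array(c[k]) for k in "KRt"]
    v,u=np.nonzero(mask&(depth>0)); z=depth[v,u]
    p=np.linalg.inv(K)@np.stack([u*z,v*z,z])
    return (R.T@(p-t[:,None])).T
E
python3 - <<'E'
from h import *
for n in ("side","top"):
    p,d=snapshot(n); cv2.imwrite(f"pics/{n}0.png",p[:,:,::-1]); np.savez(f"{n}0.npz",p=p,d=d)
    c=camera_params(n); print(n,np.round(c["K"],1).tolist(),np.round(c["R"],3).tolist(),np.round(c["t"],3).tolist())
    for q in ("inhaler","dose_counter","lens","stand","tray"):
        for o in outline_of(n,q)[:4] if q!="lens" else []:
            m=o["mask"]; C=cloud(n,d,m)
            print(q,round(o["p"],2),np.round(o["bbox"]), np.round(np.median(C,0),3) if len(C) else None, np.round(np.percentile(C,[3,97],axis=0),3).tolist() if len(C) else None)
        for o in mark_of(n,q)[:4]: print(" mark",q,round(o["p"],2),np.round(o["uv"],1))
print(get_state())
E
```

```text
side [[383.6, 0.0, 313.2], [0.0, 383.6, 202.9], [0.0, 0.0, 1.0]] [[-0.931, -0.366, 0.0], [-0.192, 0.487, -0.852], [0.312, -0.793, -0.524]] [0.52, 0.244, 0.945]
inhaler 0.94 [284. 229. 302. 266.] [0.594 0.047 0.03 ] [[0.581, 0.03, 0.007], [0.614, 0.082, 0.082]]
inhaler 0.63 [313. 201. 328. 232.] [ 0.586 -0.097  0.035] [[0.55, -0.112, 0.012], [0.609, -0.079, 0.088]]
 mark inhaler 0.77 [298.2 250.8]
 mark inhaler 0.74 [317.3 224.7]
 mark dose_counter 0.25 [318.4 219.3]
 mark lens 0.62 [253.7 306. ]
stand 0.62 [199. 283. 299. 393.] [0.532 0.396 0.065] [[0.481, 0.304, 0.006], [0.601, 0.461, 0.165]]
 mark stand 0.72 [250.7 352.7]
 mark stand 0.6 [241.7 250.6]
tray 0.82 [287. 187. 375. 247.] [ 0.554 -0.152  0.011] [[0.483, -0.364, 0.004], [0.654, -0.03, 0.03]]
 mark tray 0.62 [331.4 213.6]
top [[505.7, 0.0, 314.5], [0.0, 505.7, 213.0], [0.0, 0.0, 1.0]] [[-0.056, -0.998, 0.006], [-0.976, 0.054, -0.213], [0.212, -0.018, -0.977]] [-0.025, 0.638, 1.252]
inhaler 0.6 [262. 226. 291. 242.] [0.593 0.042 0.029] [[0.578, 0.017, 0.012], [0.614, 0.077, 0.082]]
inhaler 0.49 [321. 222. 342. 251.] [ 0.579
[... 960 characters left out ...]
 [370.4 238.2]
{'clock': 1.0, 'joint_positions': array([-1.39929574e+00,  1.80773799e-01,  1.60699353e+00,  1.88716151e-05,
        1.35377396e+00, -2.06293672e-01]), 'dq': array([-0.00056582,  0.00065004, -0.0004244 , -0.00049726, -0.00077324,
       -0.00127534]), 'joint_efforts': array([ 5.30786638e-04, -4.33840120e+01, -3.42178631e+01,  7.03402958e-02,
        3.09292786e-02, -1.90609819e-05]), 'tcp_pos': array([ 0.21213096, -0.53446983,  0.23873233]), 'tool_rot': array([3.08566021e+00, 5.89898960e-01, 2.75400576e-05]), 'ft_force': array([0.53435538, 0.79759549, 0.26589455]), 'moment': array([ 0.00831843,  0.04616134, -0.04601318]), 'grasp_force': 0.0, 'gripper_width': 1.000536460320685}
```

```bash
python3 - <<'E'
from h import *
a=cv2.imread("pics/top0.png")
t=a[150:300,80:480]; t=cv2.resize(t,(800,300),interpolation=cv2.INTER_CUBIC)
c1=cv2.resize(a[205:265,245:352],(400,224),interpolation=cv2.INTER_CUBIC)
b=cv2.imread("pics/side0.png")
c2=cv2.resize(b[185:280,260:350],(284,300),interpolation=cv2.INTER_CUBIC)
out=np.zeros((600,800,3),np.uint8); out[:300]=t; out[300:524,:400]=c1; out[300:,420:704]=c2
cv2.imwrite("pics/m0.png",out)
E
```

```text
(no output)
```

View pics/m0.png

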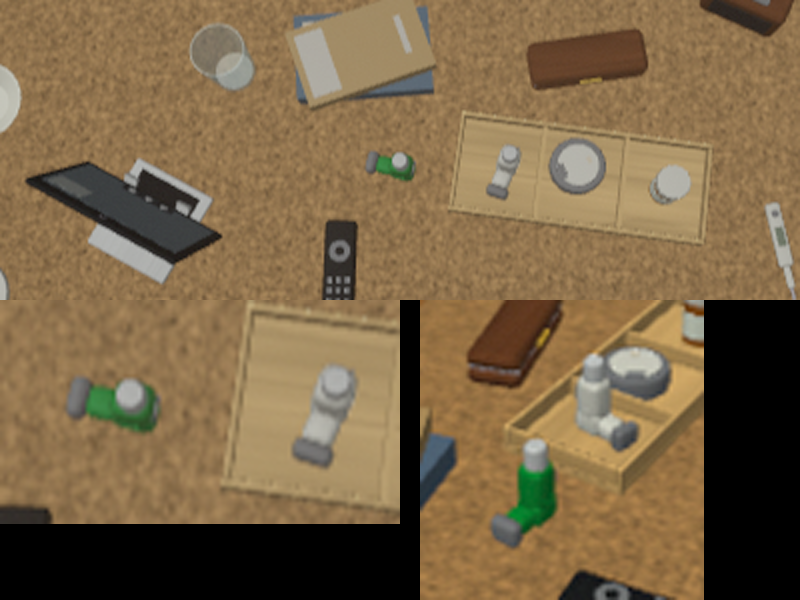

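View pics/side0.png

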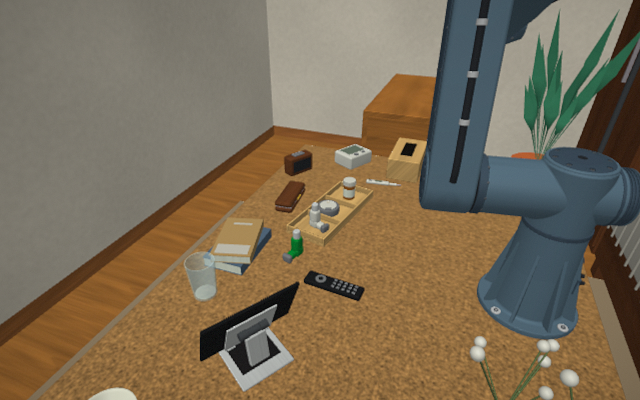

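The inhaler-shaped things are the white one in the tray, at top (332,232) / side (317,220), and the green one on the table, at top (279,236) / side (297,247). The white one with a silver canister and grey cap fits the description. The enlarged crop confirms it: the mouthpiece points towards the lower left in the top view. The green one is the look-alike. Next I measure the tablet plane and the inhaler's axis.

```bash
cat > meas.py <<'E'
from h import *
D={n:np.load(f"{n}0.npz") for n in("side","top")}
for n in D:
    c=camera_params(n); print(n,"cam at",np.round(-np.array(c["R"]).T@np.array(c["t"]),3))
# tablet: dark pixels of stand region, high
for n in D:
    p,d=D[n]["p"],D[n]["d"]
    bb={"top":(80,215,205,300),"side":(190,275,310,397)}[n]
    m=np.zeros(d.shape,bool); m[bb[1]:bb[3],bb[0]:bb[2]]=1
    m&=p.max(2)<75
    C=cloud(n,d,m); C=C[C[:,2]>0.03]
    # ransac plane
    rng=np.random.default_rng(0);best=0
    for _ in range(500):
        a=C[rng.choice(len(C),3,False)]; nn=np.cross(a[1]-a[0],a[2]-a[0]); l=np.linalg.norm(nn)
        if l<1e-6: continue
        nn/=l; k=abs((C-a[0])@nn)<.003
        if k.sum()>best: best=k.sum();K=k
    Q=C[K]; mu=Q.mean(0); w=np.linalg.svd(Q-mu)[2][2]; w*=np.sign(w[2])
    y=np.cross([0,0,1],-w); y/=np.linalg.norm(y); z=np.cross(-w,y)
    e=(Q-mu)@np.stack([-w,y,z]).T
    lo,hi=np.percentile(e,[.5,99.5],axis=0)
    print(n,len(C),best,"normal",np.round(w,3),"lean",np.degrees(np.arcsin(w[2])),"ext",np.round(hi-lo,3))
    top=mu+y*(lo[1]+hi[1])/2+z*hi[2]
    print(" top mid",np.round(top,3),"lens",np.round(top-z*.0075,3))
    for o in mark_of(n,"lens")[:2]:
        u,v=o["uv"]; r=np.array(world(n,(u,v),1.)); c=camera_params(n); o0=-np.array(c["R"]).T@np.array(c["t"])
        dr=r-o0; print(" lens mark on plane",round(o["p"],2),np.round(o0+dr*((mu-o0)@w)/(dr@w),3))
# inhaler
P=[]
for n,b in (("top",(312,212,352,258)),("side",(306,195,335,236))):
    p,d=D[n]["p"].astype(int),D[n]["d"]; m=np.zeros(d.shape,bool); m[b[1]:b[3],b[0]:b[2]]=1
    sat=p.max(2)-p.min(2); C=cloud(n,d,m); S=sat[m&(d>0)]; V=p[m&(d>0)]
    k=(C[:,2]>0.012)&(S<45)&(C[:,0]>.535)&(C[:,0]<.62)&(C[:,1]>-.135)&(C[:,1]<-.065); C=C[k];V=V[k].mean(1)
    np.set_printoptions(suppress=True)
    print(n,len(C))
    for lo,hi in((.012,.035),(.035,.05),(.05,.064),(.064,.08),(.08,.1)):
        s=C[(C[:,2]>=lo)&(C[:,2]<hi)]
        if len(s): print(lo,len(s),np.round(s.mean(0),3),np.round(s.min(0),3),np.round(s.max(0),3))
E
python3 meas.py
```

```text
side cam at [0.236 0.82  0.702]
top cam at [ 0.355 -0.037  1.359]
side 2079 1755 normal [ 0.799 -0.488  0.352] lean 20.59040469861163 ext [0.006 0.205 0.136]
 top mid [0.525 0.391 0.166] lens [0.527 0.39  0.159]
 lens mark on plane 0.62 [0.524 0.39  0.166]
top 1847 1795 normal [ 0.794 -0.484  0.369] lean 21.649319168343787 ext [0.006 0.207 0.14 ]
 top mid [0.525 0.383 0.168] lens [0.528 0.382 0.161]
 lens mark on plane 0.59 [0.524 0.376 0.162]
top 264
0.012 136 [ 0.565 -0.097  0.027] [ 0.545 -0.118  0.017] [ 0.593 -0.079  0.035]
0.035 12 [ 0.582 -0.107  0.04 ] [ 0.578 -0.124  0.035] [ 0.588 -0.097  0.05 ]
0.05 36 [ 0.588 -0.108  0.059] [ 0.578 -0.126  0.05 ] [ 0.608 -0.096  0.064]
0.064 23 [ 0.589 -0.111  0.067] [ 0.581 -0.123  0.064] [ 0.607 -0.098  0.074]
0.08 57 [ 0.593 -0.11   0.087] [ 0.583 -0.119  0.08 ] [ 0.603 -0.101  0.094]
side 305
0.012 143 [ 0.575 -0.092  0.025] [ 0.547 -0.109  0.012] [ 0.61  -0.074  0.035]
0.035 45 [ 0.592 -0.099  0.043] [ 0.579 -0.115  0.036] [ 0.61  -0.092  0.05 ]
0.05 41 [ 0.591 -0.099  0.058] [ 0.58  -0.116  0.051] [ 0.61  -0.091  0.064]
0.064 43 [ 0.594 -0.102  0.071] [ 0.583 -0.118  0.064] [ 0.609 -0.093  0.08 ]
0.08 33 [ 0.595 -0.106  0.086] [ 0.585 -0.117  0.081] [ 0.606 -0.098  0.09 ]
```

```bash
cat > fit.py <<'E'
from h import *
from scipy.optimize import least_squares
D={n:np.load(f"{n}0.npz") for n in("side","top")}
A={}
for n,b in (("top",(312,212,352,258)),("side",(306,195,335,236))):
    p,d=D[n]["p"].astype(int),D[n]["d"]; m=np.zeros(d.shape,bool); m[b[1]:b[3],b[0]:b[2]]=1
    C=cloud(n,d,m); S=(p.max(2)-p.min(2))[m&(d>0)]
    k=(C[:,2]>0.012)&(S<35)&(C[:,0]>.535)&(C[:,0]<.62)&(C[:,1]>-.135)&(C[:,1]<-.065); A[n]=C[k]
def box(q,lo,hi):
    c=(np.array(lo)+hi)/2; h=(np.array(hi)-lo)/2; e=abs(q-c)-h
    return np.linalg.norm(np.maximum(e,0),axis=1)+np.minimum(e.max(1),0)
def sdf(x,C):
    q=np.stack([(C[:,0]-x[0])*np.cos(x[2])+(C[:,1]-x[1])*np.sin(x[2]),-(C[:,0]-x[0])*np.sin(x[2])+(C[:,1]-x[1])*np.cos(x[2]),C[:,2]-.006],1)
    cyl=np.hypot(q[:,0],q[:,1])-.010
    cyl=np.maximum(cyl,q[:,2]-.082)
    return np.minimum.reduce([box(q,[-.015,-.014,0],[.015,.014,.062]),box(q,[-.05,-.015,0],[-.015,.015,.025]),cyl])
for name,C in (("top",A["top"]),("side",A["side"]),("both",np.vstack(list(A.values())))):
    rs=[least_squares(lambda x:sdf(x,C),[.592,-.107,y],loss="soft_l1",f_scale=.002) for y in(-1,-.6,-.3,0,.3)]
    r=min(rs,key=lambda r:r.cost); print(name,len(C),np.round(r.x,4),np.degrees(r.x[2]),r.cost)
# hand check: canister and cap in top picture
def onz(uv,z):
    c=camera_params("top");o=-np.array(c["R"]).T@np.array(c["t"]);d=world("top",uv,1.)-o;return o+d*(z-o[2])/d[2]
a,b=onz((335.1,227.2),.088),onz((328.7,245.6),.025);print(a,b,np.degrees(np.arctan2(*(a-b)[1::-1])))
E
python3 fit.py
```

```text
top 257 [ 0.594  -0.1112 -0.2734] -15.663733607114054 0.0005856356527690122
side 295 [ 0.5967 -0.11   -0.3738] -21.41964435218466 0.0003827118909763642
both 552 [ 0.5961 -0.11   -0.3954] -22.656433127840156 0.0010383259137553336
[ 0.59166322 -0.11099444  0.088     ] [ 0.55457409 -0.09437973  0.025     ] -24.130812516415737
```

```bash
python3 -m inch '{"delta_rot":[[0,0,0],[0,0,0],[0,0,0],[0,0,0],[0,0,0]],"linear":[[51,-25,4],[51,-25,4],[51,-25,4],[51,-25,4],[51,-25,4]],"jaw":[0,0,0,0,0]}'
python3 -m inch '{"delta_rot":[[0,0,0],[0,0,0],[0,0,0],[0,0,0],[0,0,0]],"linear":[[51,-25,4],[51,-25,4],[51,-25,4],[51,-25,4],[51,-25,4]],"jaw":[0,0,0,0,0.3]}'
python3 -m inch '{"delta_rot":[[0,0,0.185],[0,0,0.185],[0,0,0.185],[0,0,0.185],[0,0,0]],"linear":[[0,0,0],[0,0,0],[0,0,0],[0,0,0],[0,0,0]],"jaw":[0.3,0.3,0.3,0.3,0.3]}'
python3 - <<'E'
from h import *
s=get_state(); R=Rn.from_rotvec(s["tool_rot"]); print(s["clock"],s["joint_positions"],s["gripper_width"])
print(np.round(R.as_matrix(),3)); print("shift mm",1000*R.inv().apply(np.array([.595,-.110,.034])-s["tcp_pos"]))
w=Rn.from_euler("z",-21.5,degrees=True)*Rn.from_euler("x",180,degrees=True); print("turn",(R.inv()*w).as_rotvec())
for n in("side","top"):
    p,d=snapshot(n); cv2.imwrite(f"pics/{n}1.png",p[:,:,::-1])
E
```

```text
clock: 1.72
tcp_pos: [0.4041, -0.3228, 0.2189]
tool_rot: [3.085, 0.589, 0.001]
ft_force: [0.3, -1.9, 1.1]
gripper_width: 1.001
grasp_force: 0.0
clock: 2.35
tcp_pos: [0.5951, -0.1125, 0.1988]
tool_rot: [3.085, 0.59, 0.001]
ft_force: [0.0, -0.8, 0.5]
gripper_width: 0.912
grasp_force: 0.0
clock: 2.98
tcp_pos: [0.594, -0.114, 0.1987]
tool_rot: [3.091, -0.563, -0.0]
ft_force: [-0.4, -0.5, -0.3]
gripper_width: 0.695
grasp_force: 0.0
2.975 [-3.85570156e-01  2.82674276e-01  1.56745202e+00 -2.98774917e-05
  1.29147505e+00  1.54572851e+00] 0.6952956392046419
[[ 0.936 -0.353 -0.   ]
 [-0.353 -0.936 -0.   ]
 [-0.     0.    -1.   ]]
shift mm [ -0.41634149  -4.0731979  164.69532488]
turn [2.85614725e-05 9.19727339e-06 1.47516894e-02]
```

```bash
python3 -m inch '{"delta_rot":[[0,0,0],[0,0,0],[0,0,0]],"linear":[[0,-4,50],[0,0,50],[0,0,0]],"jaw":[0.35,0.35,0.35]}'
python3 - <<'E'
from h import *
ims=[]
for n,b in(("side",(250,150,380,270)),("top",(260,170,390,290))):
    p,d=snapshot(n); ims.append(cv2.resize(p[b[1]:b[3],b[0]:b[2],::-1],(400,369),interpolation=cv2.INTER_CUBIC))
cv2.imwrite("pics/m1.png",np.hstack(ims))
E
```

```text
clock: 3.45
tcp_pos: [0.592, -0.1089, 0.0945]
tool_rot: [-3.089, 0.562, 0.014]
ft_force: [-0.6, 0.1, -0.2]
gripper_width: 0.65
grasp_force: 0.0
```

View pics/m1.png

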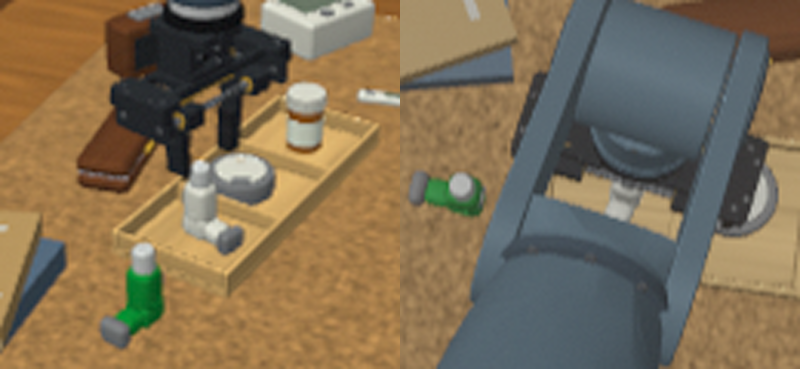

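Both fingers straddle the canister: the finger tips are at crop (178,165) and (230,145), and the canister is at (200,165). Nothing else is in the way, so I go down and grip.

```bash
python3 -m inch '{"delta_rot":[[0,0,0],[0,0,0],[0,0,0],[0,0,0],[0,0,0]],"linear":[[3,0,25],[0,0,20],[0,0,15],[0,0,0],[0,0,0]],"jaw":[0.35,0.35,0.35,0.5,0.6]}' 12
python3 -m inch '{"delta_rot":[[0,0,0],[0,0,0],[0,0,0],[0,0,0],[0,0,0]],"linear":[[0,0,0],[0,0,0],[0,0,0],[0,0,0],[0,0,0]],"jaw":[0.7,0.8,0.9,1,1]}' 12
```

```text
clock: 4.18
tcp_pos: [0.5986, -0.1114, 0.0394]
tool_rot: [3.09, -0.566, 0.001]
ft_force: [0.1, 0.1, -0.1]
gripper_width: 0.445
grasp_force: 0.0
clock: 4.8
tcp_pos: [0.5988, -0.1114, 0.0394]
tool_rot: [3.09, -0.566, 0.002]
ft_force: [-0.5, 1.3, 6.7]
gripper_width: 0.32
grasp_force: 11.7
```

```bash
python3 -m inch '{"delta_rot":[[0,0,0],[0,0,0],[0,0,0],[0,0,0],[0,0,0]],"linear":[[0,0,-10],[0,0,-30],[0,0,-40],[0,0,-40],[0,0,-40]],"jaw":[1,1,1,1,1]}' 20
python3 -m inch '{"delta_rot":[[0,0,0],[0,0,0],[0,0,0],[0,0,0]],"linear":[[0,0,-30],[0,0,-20],[0,0,0],[0,0,0]],"jaw":[1,1,1,1]}' 20
python3 - <<'E'
from h import *
ims=[]
for n,b in(("side",(250,110,380,230)),("top",(260,170,390,290))):
    p,d=snapshot(n); ims.append(cv2.resize(p[b[1]:b[3],b[0]:b[2],::-1],(400,369),interpolation=cv2.INTER_CUBIC))
cv2.imwrite("pics/m2.png",np.hstack(ims))
s=get_state();print(s["joint_positions"],s["tcp_pos"],s["grasp_force"],s["gripper_width"])
E
```

```text
clock: 5.42
tcp_pos: [0.5976, -0.1111, 0.2]
tool_rot: [-3.09, 0.566, 0.001]
ft_force: [0.6, 0.1, -0.9]
gripper_width: 0.319
grasp_force: 19.6
clock: 5.92
tcp_pos: [0.5974, -0.111, 0.2471]
tool_rot: [-3.09, 0.566, 0.004]
ft_force: [0.2, 0.8, -0.5]
gripper_width: 0.316
grasp_force: 19.6
[-3.78863860e-01  2.47826520e-01  1.51065351e+00  4.12048187e-06
  1.38638419e+00  1.55417171e+00] [ 0.59728909 -0.11098565  0.24674383] 19.557218797926907 0.31715465888763444
```

View pics/m2.png

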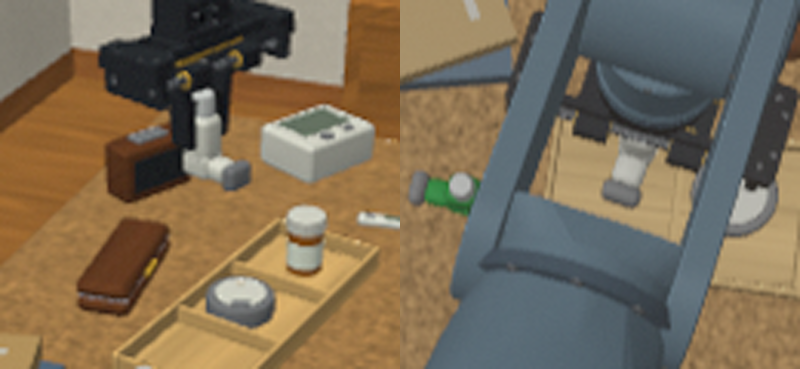

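The inhaler is held upright at side crop (205,140), with the cap still facing the same way, and the tray compartment is empty. Next I turn it about its own axis.

```bash

for i in 1; do python3 -m inch '{"delta_rot":[[0,0,-0.1],[0,0,-0.185],[0,0,-0.185],[0,0,-0.185],[0,0,-0.185]],"linear":[[0,0,0],[0,0,0],[0,0,0],[0,0,0],[0,0,0]],"jaw":[1,1,1,1,1]}' 20; done
python3 -m inch '{"delta_rot":[[0,0,-0.185],[0,0,-0.185],[0,0,-0.185],[0,0,-0.185],[0,0,-0.185]],"linear":[[0,0,0],[0,0,0],[0,0,0],[0,0,0],[0,0,0]],"jaw":[1,1,1,1,1]}'
python3 -m inch '{"delta_rot":[[0,0,-0.185],[0,0,-0.185],[0,0,-0.185],[0,0,-0.185],[0,0,-0.185]],"linear":[[0,0,0],[0,0,0],[0,0,0],[0,0,0],[0,0,0]],"jaw":[1,1,1,1,1]}'
cat > go.py <<'E'
from h import *
n=np.array([.796,-.486,.362]); n/=np.linalg.norm(n); lens=np.array([.528,.383,.161])
y=np.cross([0,0,1],-n); y/=np.linalg.norm(y); z=np.cross(-n,y)
W=np.stack([-n,-y,-z],1); off=np.array([.015,0,-.007])
s=get_state(); R=Rn.from_rotvec(s["tool_rot"])
tgt=lens+.15*n-W@off
print(s["clock"],"joints",np.round(s["joint_positions"],2),"tcp",s["tcp_pos"],"grip",s["grasp_force"],s["gripper_width"])
print("target",tgt,"shift mm",np.round(1000*R.inv().apply(tgt-s["tcp_pos"]),1))
h=np.array([-n[0],-n[1],0]);h/=np.linalg.norm(h)
L=np.stack([h,-y,[0,0,-1]],1)
print("turn to level yaw",(R.inv()*Rn.from_matrix(L)).as_rotvec(),"turn to final",(R.inv()*Rn.from_matrix(W)).as_rotvec())
C=s["tcp_pos"]+R.apply(off); print("counter in lens",np.round(np.stack([-n,y,z])@(C-lens),4))
E
python3 go.py
```

```text
clock: 6.65
tcp_pos: [0.5976, -0.1111, 0.2472]
tool_rot: [-3.049, -0.752, 0.003]
ft_force: [1.2, 0.7, -0.5]
gripper_width: 0.314
grasp_force: 19.6
clock: 7.28
tcp_pos: [0.5976, -0.1111, 0.2472]
tool_rot: [-2.392, -2.033, 0.002]
ft_force: [0.1, 0.3, -0.2]
gripper_width: 0.322
grasp_force: 19.6
clock: 7.9
tcp_pos: [0.5976, -0.1111, 0.2472]
tool_rot: [-1.234, -2.887, 0.0]
ft_force: [-0.3, 0.1, -0.3]
gripper_width: 0.319
grasp_force: 19.6
7.9 joints [-0.38  0.25  1.51  0.    1.39 -1.14] tcp [ 0.59758301 -0.1110763   0.24718516] grip 19.555308911876637 0.3187825914800381
target [0.66144565 0.30152439 0.21417878] shift mm [254.  331.4  33.2]
turn to level yaw [-0.00072862 -0.00237909 -0.25958662] turn to final [-0.04877812 -0.37053436 -0.2564918 ]
counter in lens [-0.3156  0.3816 -0.0225]
```

```bash

python3 -m inch '{"delta_rot":[[0,0,0],[0,0,0],[0,0,0],[0,0,0],[0,0,0]],"linear":[[16,21,0],[32,41,0],[32,41,0],[32,41,0],[32,41,0]],"jaw":[1,1,1,1,1]}'
python3 -m inch '{"delta_rot":[[0,0,0],[0,0,0],[0,0,0],[0,0,0],[0,0,0]],"linear":[[32,41,0],[32,41,0],[32,41,0],[14,20,0],[0,0,0]],"jaw":[1,1,1,1,1]}'
python3 -m inch '{"delta_rot":[[0,0,-0.13],[0,0,-0.13],[0,-0.12,0],[0,-0.12,0],[0,-0.13,0]],"linear":[[0,0,0],[0,0,0],[0,0,0],[0,0,0],[0,0,0]],"jaw":[1,1,1,1,1]}'
python3 go.py
```

```text
clock: 8.52
tcp_pos: [0.6333, 0.122, 0.2473]
tool_rot: [-1.243, -2.883, 0.001]
ft_force: [-0.4, 0.2, 0.1]
gripper_width: 0.32
grasp_force: 19.6
clock: 9.15
tcp_pos: [0.6612, 0.3003, 0.2466]
tool_rot: [-1.238, -2.885, 0.002]
ft_force: [-0.6, -1.6, 0.6]
gripper_width: 0.315
grasp_force: 19.6
clock: 9.78
tcp_pos: [0.6624, 0.2965, 0.2485]
tool_rot: [0.762, 2.672, -0.145]
ft_force: [-0.2, -0.3, -1.2]
gripper_width: 0.319
grasp_force: 19.6
9.775 joints [ 0.39  0.4   1.36 -0.33  1.18 -0.54] tcp [0.66238809 0.29646237 0.2484829 ] grip 19.555458148824982 0.31911094111821975
target [0.66144565 0.30152439 0.21417878] shift mm [15.8  3.8 30.7]
turn to level yaw [-0.00199365  0.37383006 -0.00705308] turn to final [-0.0032389   0.00358528 -0.00652744]
counter in lens [-0.1656  0.0037  0.0307]
```

```bash

python3 -m inch '{"delta_rot":[[0,0,0],[0,0,0],[0,0,0],[0,0,0],[0,0,0]],"linear":[[6,2,10],[6,2,12],[4,0,9],[0,0,0],[0,0,0]],"jaw":[1,1,1,1,1]}'
python3 go.py
python3 - <<'E'
from h import *
from go import lens,n,y,z
ims=[]
for nm,b in(("side",(150,200,320,380)),("top",(90,170,240,300))):
    p,d=snapshot(nm); np.savez(f"{nm}9.npz",p=p,d=d); ims.append(cv2.resize(p[b[1]:b[3],b[0]:b[2],::-1],(400,420),interpolation=cv2.INTER_CUBIC))
    for q in("dose_counter","inhaler","lens"):
        for o in mark_of(nm,q)[:3]:
            u,v=np.round(o["uv"]).astype(int); X=world(nm,o["uv"],d[v,u]); print(nm,q,round(o["p"],2),u,v,np.round(X,3),"lens frame",np.round(np.stack([-n,y,z])@(X-lens),3))
cv2.imwrite("pics/m3.png",np.hstack(ims))
E
```

```text
clock: 10.4
tcp_pos: [0.6616, 0.3035, 0.2141]
tool_rot: [0.762, 2.676, -0.142]
ft_force: [-0.1, -0.0, -1.2]
gripper_width: 0.32
grasp_force: 19.6
10.4 joints [ 0.39  0.43  1.38 -0.33  1.13 -0.51] tcp [0.66163697 0.30353847 0.21412753] grip 19.557359601922144 0.32035673455123603
target [0.66144565 0.30152439 0.21417878] shift mm [-0.9 -1.8  0.3]
turn to level yaw [-0.0010474   0.36989584 -0.00629193] turn to final [-0.00217519 -0.00034933 -0.00595753]
counter in lens [-0.1492 -0.0019  0.0003]
10.4 joints [ 0.39  0.43  1.38 -0.33  1.13 -0.51] tcp [0.66163697 0.30353847 0.21412753] grip 19.557359601922144 0.32035673455123603
target [0.66144565 0.30152439 0.21417878] shift mm [-0.9 -1.8  0.3]
turn to level yaw [-0.0010474   0.36989584 -0.00629193] turn to final [-0.00217519 -0.00034933 -0.00595753]
counter in lens [-0.1492 -0.0019  0.0003]
side dose_counter 0.47 216 247 [0.651 0.312 0.212] lens frame [-0.151 -0.004 -0.004]
side inhaler 0.82 296 254 [0.587 0.056 0.018] lens frame [-0.155  0.248 -0.213]
side inhaler 0.59 214 249 [0.658 0.31  0.203] lens frame [-0.154 -0.006 -0.015]
side lens 0.68 253 305 [0.528 0.387 0.165] lens frame [ 0.    -0.004  0.005]
side lens 0.64 325 211 [ 0.582 -0.162  0.029] lens frame [-0.26   0.437 -0.242]
top dose_counter 0.39 368 235 [ 0.576 -0.2    0.037] lens frame [-0.277  0.473 -0.24 ]
top inhaler 0.59 278 234 [0.583 0.035 0.081] lens frame [-0.184  0.268 -0.158]
top inhaler 0.56 167 194 [0.671 0.285 0.207] lens frame [-0.178  0.009 -0.02 ]
top lens 0.96 132 256 [0.481 0.254 0.52 ] lens frame [-0.155  0.134  0.325]
```

View pics/m3.png

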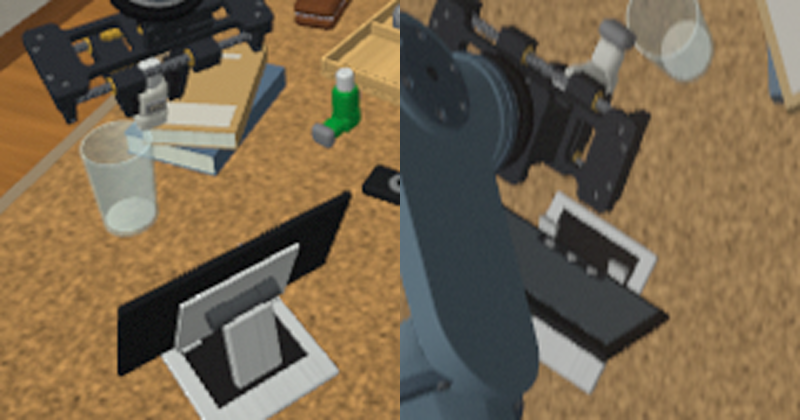

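The side view shows the inhaler upright between the fingers, with its counter visible at crop (152,108) and facing the tablet. By depth it is at (-151, -4, -4) mm in the lens frame. The tablet's lens mark is still at (253,305), so it hasn't moved. I'll let it settle briefly and hand in.

```bash

python3 -m inch '{"delta_rot":[[0,0,0],[0,0,0],[0,0,0],[0,0,0]],"linear":[[0,0,0],[0,0,0],[0,0,0],[0,0,0]],"jaw":[1,1,1,1]}'
python3 -c "
from station import *
print(hand_in())"
```

```text
clock: 11.3
tcp_pos: [0.6611, 0.304, 0.214]
tool_rot: [0.761, 2.676, -0.142]
ft_force: [0.3, 0.2, 0.5]
gripper_width: 0.319
grasp_force: 19.6
the job is handed in; nothing more can be done
None
```

I handed the job in with the white inhaler held still, its counter facing the lens about 15 cm out and centred to within about 5 mm, tipped to match the tablet's 21° lean; the tablet didn't move, nothing else looked disturbed in the pictures, and no verdict came back.

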